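Build the small sieve stack on the shaker

TASK

Build the small steel sieve stack on the shaker from the bottom up: seat the solid-floored receiver pan in the shaker's ring first, then the fine sieve on the pan, then the coarse sieve on the fine one, and last the lid with the knob. Each part must go fully home on the one below, upright and released. Leave the timer, the amber bottle and the beaker where they stand.

Things in the scene. Friction and masses are not known exactly. Their poses are not given: they have to be found in the camera images.
- shaker_seat (a point): shaker: fixed low square white housing, 98 x 98 mm, with a raised aluminium ring (outside 72 mm, bore 53 mm, 9 mm deep) in the middle of its top. The point is the centre of the ring's upper rim, 45 mm above the worktop; z up. Where it stands changes from start to start.
- receiver_pan_center (a point): receiver pan: loose steel cup, 58 mm outside, the deepest of three, 44 mm high in all, smooth closed floor. Upright, open side up; the point is its centre, 22 mm above its underside; z up. Foot below: 8 mm high, 49 mm across (lead-in to 43 mm); it enters the 53 mm bore beneath until the 58 mm shoulder rests on that rim. Bore 53 mm, wall 2.5 mm, straight body 36 mm high. About 0.16 kg.
- fine_sieve_center (a point): fine sieve: loose round steel cup, 58 mm outside, the shallowest, 28 mm high in all, floor a close mesh of small openings (3 mm). Stands upright; the point is its centre, 14 mm above its underside; z up. Foot, bore and wall as on the receiver pan; its straight body is 20 mm high. About 0.11 kg.
- coarse_sieve_center (a point): coarse sieve: loose round steel cup, 58 mm outside, 36 mm high in all, floor a wide grid of large openings (10 mm). Stands upright; the point is its centre, 18 mm above its underside; z up. Foot, bore and wall as on the receiver pan; its straight body is 28 mm high. About 0.13 kg.
- lid_center (a point): lid: loose round steel disc, 58 mm across and 5 mm thick, with the same 8 mm foot beneath and a round knob on top, 20 mm across and 24 mm high (its neck, the lowest 4 mm, is 14 mm). 37 mm high in all, standing on its foot, knob up; the point is its centre, 18.5 mm above its underside; z up. About 0.11 kg.
- timer_center (a point): bystander: white kitchen-type timer lying on its back, 62 x 68 x 20 mm; the point is its centre. Leave it alone.
- amber_bottle_center (a point): bystander: brown bottle with black cap, 52 mm across, 105 mm high; the point is its centre. Leave it alone.
- beaker_center (a point): bystander: clear plastic beaker, 50 mm across, 58 mm high; the point is its centre. Leave it alone.
Not all that is in view belongs to the job. Leave any yellow look-alike of the part that bears lid_center alone.

How it is judged:
By the outcome, as a careful person would: the job done as asked, in the order asked, and still so for the second after the job is handed in, with the robot touching nothing.
It also fails if it takes over 88 s, if anything falls off the work surface, if the arm or the gripper's body presses on something with over 40 N, if the wrist force passes 120 N, or if a joint passes its speed limit or range.

ROBOT

A 6-joint arm with a two-finger parallel gripper is mounted at the origin on a cart in front of the work surface, level with it; the furniture and walls round the work are solid. World frame = base frame: x ahead of the robot, y to its left, z up, the work surface at z = 0. Lengths are in m, angles in rad, forces in N, time in s.
With the tool pointing down it reaches from about 0.325 to 0.85 m from the base axis. Payload 15.5 kg.
Tool frame: the origin (TCP) lies at the very end of the fingers, on their centre line; the grasp point (between the pads) lies 19 mm behind it; x points along the fingers, y is the direction in which the jaws open and shut, and the axes are right-handed (so a half turn about x gives the same grasp; the last joint's range is limited). The gripper opens to 91 mm and grips with 3 to 60 N. Pads are 32 mm wide; open, the fingers measure 118 mm over their backs; the gripper's body (76 mm by 178 mm) begins 60 mm behind the grasp point.
Start: joints at [1.232, 0.494, 1.345, -0, 1.302, -0.096], TCP at [0.151, 0.607, 0.214] pointing down, gripper open.
Joint ranges: [-2.91, 2.91], [-0.82, 2.16], [0.22, 2.67], [-1.22, 4.37], [0.12, 2.79], [-3.08, 3.08]. Speed limits (rad/s): [1.89, 1.89, 2.57, 3.01, 3.01, 3.01].

INTERFACE

Orientations are given as a rotation vector (axis times angle).
In Python, from station import r gives the robot as it stands. The module is installed in compiled form; this text tells all that it offers.
- The arm moves only by the tool arm_command, never from a script. Its argument "deltas" is a list of rows, each a list of 4 numbers: the shift along the world's x, y, z in m, then the turn about the world's z in degrees. In form: [[tx, ty, tz, yaw], ...]. A call has 1 to 12 rows; each row shifts and turns the commanded pose from where the row before left it; what a row does not reach is not made up. A row lasts 1/8 s, in which the tool goes at most 62.5 mm and 10.7 degrees, less where a joint would pass 70% of its speed; a pose out of reach is approached as far as the arm can. A call with a gripper value outside its range is refused whole. "grip" is the finger opening in m, from 0 to 0.0912, set as the call begins (left out, the last holds). The fingers move at their own pace and stop on an object; "squeeze" is the grip in N (left out, the last holds). Time passes only in rows, so rows that do not move let the fingers close. It gives the time, the measured TCP pose, the force and the opening at its end, in the units of the state.
- r.sense(): the state, without advancing time (a new reading comes with each control period).
- r.grab_frame(name): name is "scene" or "top" or "wrist"; returns the picture (420x560x3 uint8, blue, green, red); there is no depth.
- r.get_calibration(name): a dict with "intrinsics" (3x3 intrinsics, pixels), "distortion" ([k1, k2, p1, p2, k3] as OpenCV has them; the pictures are not rectified), "origin" and "rotation" of the camera in the world; the wrist camera has in their place "tool_from_camera" (4x4, takes a point from camera to tool coordinates, whose origin is the TCP and whose axes are the tool frame's). Camera axes: x right, y up, looking along -z (the intrinsics and any distortion apply to the point x, -y, -z); pixel columns grow to the right and rows downward; lengths in m; the calibration is good to about 2 mm. A picture is of the moment at which its call begins: read the wrist's pose just before it. get_calibration takes no time and is no camera call.
- r.job_done(): hands the job in, once; it reports no verdict.
The state is a dict: "clock": time; "joints": joint angles; "dq": joint speeds; "joint_torque": joint torques, N m; "ee_pos": TCP position; "ee_rot": TCP orientation; "ft_force": force on the tool from outside, world axes, zero at the start; "moment": the same for the moment, N m; "width": finger opening in m.
Only numpy, scipy, OpenCV 4.12 (cv2) and the standard library are available. Lean on these libraries where they do the work, as an engineer would, in place of code of your own. Each camera call takes 0.05 s, during which the arm holds its last target. There are 200 camera calls.

## Working session

There is one attempt and no reset: what is moved stays moved. The work goes in short steps, Python scripts to look and compute and a tool call to move; the robot and the scene stay as the last step left them, time stands still between calls to the robot, and variables do not carry over. Pictures are saved under pics/ and viewed, about 12 in all and at most 16, crops included, and the job is handed in when it is done.

Besides the shell and the picture viewer there is one more tool, called after "Request:" by a JSON object that holds its "api" and its "payload". arm_command: Moves the arm, as the interface text tells. Its arguments: {"type":"object","properties":{"deltas":{"type":"array","items":{"type":"array","items":{"type":"number"}}},"grip":{"type":"number"},"squeeze":{"type":"number"}},"required":["deltas"]}

```bash
mkdir -p pics; cat > h.py <<'E'
import numpy as np, cv2
from scipy.spatial.transform import Rotation as R
from station import r
def cam(name):
    c=r.get_calibration(name); K=np.array(c["intrinsics"],float); D=np.array(c["distortion"],float)
    if "origin" in c: o=np.array(c["origin"]); M=np.array(c["rotation"],float)
    else:
        s=r.sense(); T=np.array(c["tool_from_camera"]); Rt=R.from_rotvec(s["ee_rot"]).as_matrix()
        o=np.array(s["ee_pos"])+Rt@T[:3,3]; M=Rt@T[:3,:3]
    if M.shape!=(3,3): M=R.from_rotvec(M.ravel()).as_matrix()
    return K,D,o,M
def ray(c,uv):
    K,D,o,M=c; p=cv2.undistortPoints(np.array([[uv]],float),K,D)[0,0]
    return M@np.array([p[0],-p[1],-1])
def atz(c,uv,z):
    d=ray(c,uv); return c[2]+d*(z-c[2][2])/d[2]
def proj(c,P):
    K,D,o,M=c; q=(np.atleast_2d(P)-o)@M; q=q*[1,-1,-1]
    return cv2.projectPoints(q,np.zeros(3),np.zeros(3),K,D)[0][:,0]
E
python3 - <<'E'
from h import *
s=r.sense(); print(s)
for n in ("top","scene","wrist"):
    c=cam(n); print(n,c[2],c[0][0,0],c[1]); cv2.imwrite(f"pics/{n}0.png",r.grab_frame(n))
E
```

```text
{'clock': 0.0, 'joints': array([ 1.23149517e+00,  4.94166030e-01,  1.34616384e+00,  4.20208569e-06,
        1.30248812e+00, -9.54932672e-02]), 'dq': array([ 1.33439461e-04,  6.50739526e-05, -5.01103415e-04, -5.05353774e-04,
        7.96253974e-04, -1.11004020e-03]), 'joint_torque': array([-1.18267126e-03, -8.78833008e+01, -3.81852758e+01,  7.04039773e-02,
        5.33812051e-02, -2.07432527e-05]), 'ee_pos': array([0.15073431, 0.60614458, 0.21333785]), 'ee_rot': array([ 0.19046753,  1.56257684, -0.1923495 ]), 'ft_force': array([-0.30223447,  0.03150556,  0.49939962]), 'moment': array([-0.01802666,  0.02402641,  0.03550652]), 'width': 0.09088049085733987}
top [0.40897963 0.02969375 1.12845345] 469.6047807720172 [-0.06692958  0.          0.          0.          0.        ]
scene [ 0.02564135 -0.53052964  0.9652361 ] 451.5344690931707 [-0.13259101  0.          0.          0.          0.        ]
wrist [0.08078818 0.62302302 0.38307886] 364.25629185002265 [-0.0802312  0.         0.         0.         0.       ]
```

View pics/top0.png

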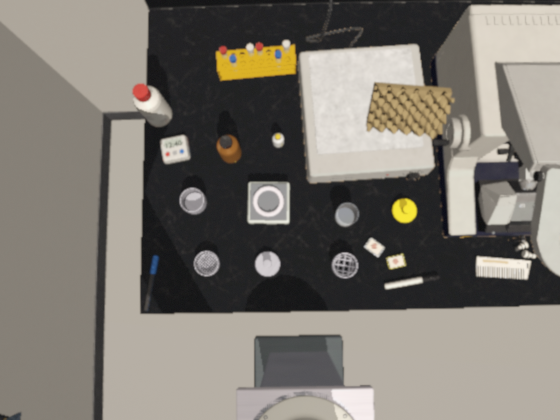

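View pics/scene0.png

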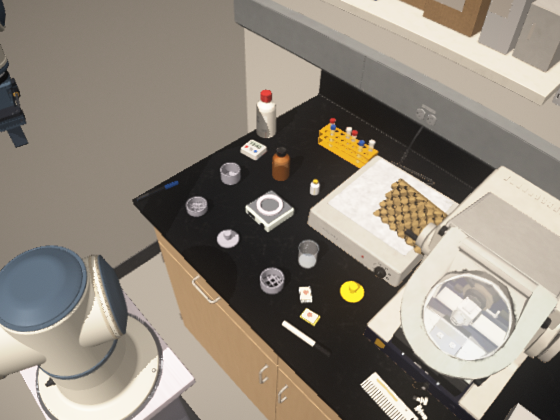

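Top view candidates: cup (193,201) looks like the pan, (207,263) the fine sieve, (345,265) the coarse sieve, (267,264) the steel lid, (404,210) the yellow look-alike, (347,214) the beaker, and (268,202) the shaker. I'll confirm in an enlarged crop.

```bash
python3 - <<'E'
from h import *
im=cv2.imread("pics/top0.png"); tiles=[]
for (u,v) in [(193,201),(207,263),(345,265),(267,264),(347,214),(268,202)]:
    t=cv2.resize(im[v-25:v+25,u-25:u+25],(260,260),interpolation=cv2.INTER_CUBIC)
    for k in range(0,50,10): cv2.putText(t,str(u-25+k),(int(k*5.2),10),0,.33,(0,255,255));cv2.putText(t,str(v-25+k),(0,int(k*5.2)+4),0,.33,(0,255,0))
    tiles.append(t)
cv2.imwrite("pics/m.png",np.vstack([np.hstack(tiles[:3]),np.hstack(tiles[3:])]))
c=cam("top")
for n,uv,z in [("pan",(193,201),.044),("fine",(207,263),.028),("coarse",(345,265),.036),("lid",(267,265),.013),("seat",(268,201),.045),("beaker",(347,214),.05),("bottle",(229,149),.1),("timer",(175,149),.02),("yellow",(404,211),.013)]: 
    print(n,atz(c,uv,z).round(4))
E
```

```text
pan [0.5888 0.2522 0.044 ]
fine [0.4436 0.2213 0.028 ]
coarse [ 0.4326 -0.0996  0.036 ]
lid [0.4368 0.0815 0.013 ]
seat [0.5846 0.0754 0.045 ]
beaker [ 0.5493 -0.1071  0.05  ]
bottle [0.697  0.1597 0.1   ]
timer [0.7231 0.303  0.02  ]
yellow [ 0.5584 -0.2488  0.013 ]
```

View pics/m.png

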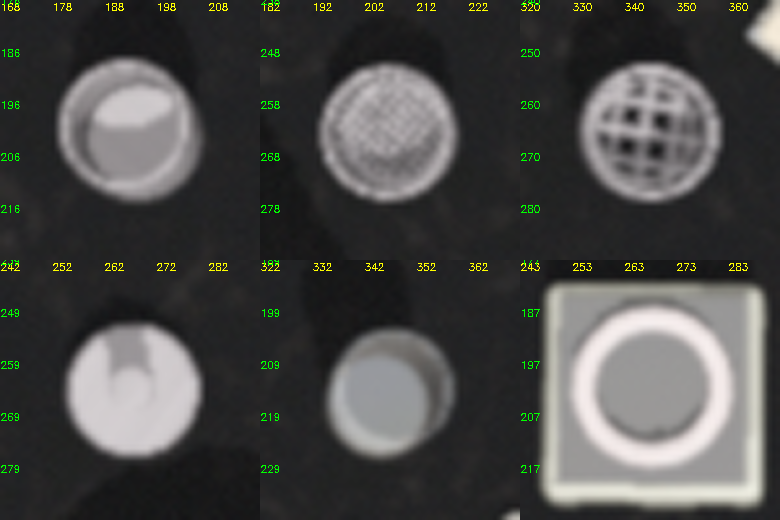

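All six confirmed: smooth closed floor = pan, close mesh = fine, wide grid = coarse, steel knob = lid; the clear cup is the beaker. Refined centres come next, along with the wrist geometry.

```bash
python3 - <<'E'
from h import *
c=cam("top")
for n,uv,z in [("pan",(191.3,200.2),.044),("fine",(206.4,263.2),.028),("coarse",(345,265.2),.036),("lid",(267.5,263.8),.013),("seat",(268.2,201.4),.045)]: 
    print(n,atz(c,uv,z).round(4))
s=r.sense(); M=R.from_rotvec(s["ee_rot"]).as_matrix(); print(M.round(3))
w=cam("wrist"); print(-w[3][:,2], w[3][:,0], (w[2]-s["ee_pos"]))
tcp=np.array(s["ee_pos"])
for z in (.02,.1,.2): # where does a point below tcp appear w/ tcp at height z above it
    print(z,proj(w,[tcp+[0,0,-z],tcp+[.03,0,-z],tcp+[-.03,0,-z]]).round(0).tolist())
E
```

```text
pan [0.5908 0.2562 0.044 ]
fine [0.4432 0.2227 0.028 ]
coarse [ 0.4321 -0.0996  0.036 ]
lid [0.4396 0.0803 0.013 ]
seat [0.5837 0.075  0.045 ]
[[-0.     0.241  0.97 ]
 [-0.001  0.97  -0.241]
 [-1.    -0.001 -0.   ]]
[ 0.25049817 -0.06447559 -0.96596768] [ 0.24197647  0.97028003 -0.00201323] [-0.06993867  0.01680088  0.16967756]
0.02 [[279.0, 243.0], [292.0, 290.0], [266.0, 192.0]]
0.1 [[279.0, 206.0], [288.0, 242.0], [270.0, 168.0]]
0.2 [[279.0, 181.0], [286.0, 208.0], [272.0, 153.0]]
```

Request:
{"api": "arm_command", "payload": {"deltas": [[0.0367, -0.0292, 0, 1.2], [0.0367, -0.0292, 0, 1.2], [0.0367, -0.0292, 0, 1.2], [0.0367, -0.0292, 0, 1.2], [0.0367, -0.0292, 0, 1.2], [0.0367, -0.0292, 0, 1.2], [0.0367, -0.0292, -0.01, 1.2], [0.0367, -0.0292, -0.01, 1.2], [0.0367, -0.0292, -0.02, 1.2], [0.0367, -0.0292, -0.02, 1.2], [0.0367, -0.0292, -0.02, 1.2], [0.0367, -0.0292, -0.02, 1]], "grip": 0.09}}

```text
clock: 1.65
ee_pos: [0.5923, 0.255, 0.1131]
ee_rot: [-0.004, 1.571, 0.004]
ft_force: [-0.5, 0.7, 0.3]
width: 0.0899
```

Request:
{"api": "arm_command", "payload": {"deltas": [[0, 0, 0, 0], [0, 0, 0, 0]]}}

```text
clock: 1.9
ee_pos: [0.5909, 0.2562, 0.1138]
ee_rot: [-0.003, 1.572, 0.003]
ft_force: [0.7, 0.3, 0.4]
width: 0.0901
```

```bash
cat > look.py <<'E'
from h import *
import sys
# usage: look.py out x y zrim radius [x y zrim radius]
def look(out,pts):
    s=r.sense(); print("t",round(s["clock"],2),"tcp",s["ee_pos"].round(4),"w",round(s["width"],4),"f",s["ft_force"].round(1),"jaw",(np.degrees(np.arctan2(*R.from_rotvec(s["ee_rot"]).as_matrix()[[1,0],1]))).round(2))
    w=cam("wrist"); im=r.grab_frame("wrist"); cv2.imwrite(out.replace(".png","_raw.png"),im)
    a=np.linspace(0,2*np.pi,73)
    for x,y,z,rad in pts:
        q=proj(w,np.c_[x+rad*np.cos(a),y+rad*np.sin(a),a*0+z])
        cv2.polylines(im,[q.round().astype(int)],True,(0,255,0),1)
    cv2.imwrite(out,im); np.savez(out[:-4]+".npz",**dict(zip("KDoM",w)))
if __name__=="__main__":
    v=list(map(float,sys.argv[2:])); look(sys.argv[1],[v[i:i+4] for i in range(0,len(v),4)])
E
python3 look.py pics/w1.png .5908 .2562 .044 .029
```

```text
t 1.9 tcp [0.5909 0.2562 0.1138] w 0.0901 f [0.7 0.3 0.4] jaw 90.2
```

View pics/w1.png

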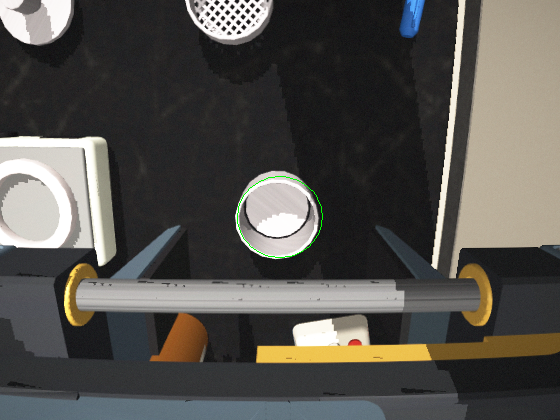

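The wrist view shows the pan rim at (279,217), matching the predicted green circle within about 1 px. Now the grasp.

Request:
{"api": "arm_command", "payload": {"deltas": [[0, 0, -0.025, 0], [0, 0, -0.025, 0], [0, 0, -0.025, 0], [0, 0, -0.017, 0], [0, 0, -0.01, 0], [0, 0, 0, 0]]}}

```text
clock: 2.7
ee_pos: [0.591, 0.2563, 0.0118]
ee_rot: [-0.004, 1.571, 0.003]
ft_force: [0.8, 0.2, 0.1]
width: 0.0902
```

Request:
{"api": "arm_command", "payload": {"deltas": [[0, 0, 0, 0], [0, 0, 0, 0], [0, 0, 0, 0], [0, 0, 0, 0], [0, 0, 0, 0]], "grip": 0.05, "squeeze": 25}}

```text
clock: 3.32
ee_pos: [0.5915, 0.2561, 0.0122]
ee_rot: [-0.003, 1.57, 0.003]
ft_force: [-0.6, -0.4, 5.3]
width: 0.0584
```

Request:
{"api": "arm_command", "payload": {"deltas": [[0, 0, 0.03, 0], [0, 0, 0.04, 0], [0, -0.01, 0.03, 0], [-0.001, -0.03, 0, 0], [-0.001, -0.035, 0, 0], [-0.001, -0.035, 0, 0], [-0.002, -0.035, 0, 0], [-0.002, -0.026, 0, 0], [0, -0.01, 0, 0], [0, 0, 0, 0], [0, 0, 0, 0]]}}

```text
clock: 4.7
ee_pos: [0.5843, 0.0759, 0.1118]
ee_rot: [-0.003, 1.571, 0.004]
ft_force: [0.2, -0.2, -0.1]
width: 0.0586
```

```bash
python3 look.py pics/w2.png .5837 .075 .045 .036 .5837 .075 .045 .0265
```

```text
t 4.7 tcp [0.5843 0.0759 0.1118] w 0.0586 f [ 0.2 -0.2 -0.1] jaw 90.26
```

View pics/w2.png

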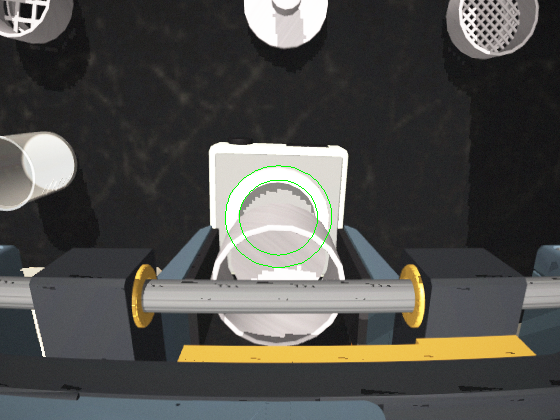

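The ring in the wrist view matches the prediction (edges at 226 and 331 px, centre about (279,217)). Lowering the pan.

Request:
{"api": "arm_command", "payload": {"deltas": [[-0.0005, -0.0008, -0.02, 0], [0, 0, -0.02, 0], [0, 0, -0.012, 0], [0, 0, -0.003, 0], [0, 0, -0.003, 0], [0, 0, 0, 0]]}}

```text
clock: 5.5
ee_pos: [0.584, 0.0744, 0.0542]
ee_rot: [-0.003, 1.57, 0.003]
ft_force: [0.1, -0.9, -2.0]
width: 0.0583
```

Request:
{"api": "arm_command", "payload": {"deltas": [[0, 0, -0.002, 0], [0, 0, -0.001, 0], [0, 0, -0.001, 0], [0, 0, 0, 0]]}}

```text
clock: 6.0
ee_pos: [0.5837, 0.0743, 0.0499]
ee_rot: [-0.003, 1.571, 0.003]
ft_force: [0.3, -0.2, -1.7]
width: 0.058
```

Request:
{"api": "arm_command", "payload": {"deltas": [[0, 0, -0.0005, 0], [0, 0, -0.0005, 0], [0, 0, 0, 0]]}}

```text
clock: 6.38
ee_pos: [0.5838, 0.0743, 0.0492]
ee_rot: [-0.003, 1.571, 0.003]
ft_force: [-1.6, 0.3, 4.8]
width: 0.0585
```

Request:
{"api": "arm_command", "payload": {"deltas": [[0, 0, 0, 0], [0, 0, 0, 0], [0, 0, 0, 0], [0, 0, 0, 0], [0, 0, 0.02, 0], [0, 0, 0.03, 0], [0, 0, 0.03, 0], [0, 0, 0.02, 0], [0, 0, 0, 0], [0, 0, 0, 0]], "grip": 0.09}}

```text
clock: 7.62
ee_pos: [0.5833, 0.0743, 0.1482]
ee_rot: [-0.003, 1.572, 0.003]
ft_force: [-0.6, 0.0, 0.2]
width: 0.0898
```

```bash
python3 look.py pics/w3.png .5837 .0743 .081 .029 .5837 .0743 .081 .0265
```

```text
t 7.62 tcp [0.5833 0.0743 0.1482] w 0.0898 f [-0.6  0.   0.2] jaw 90.23
```

View pics/w3.png

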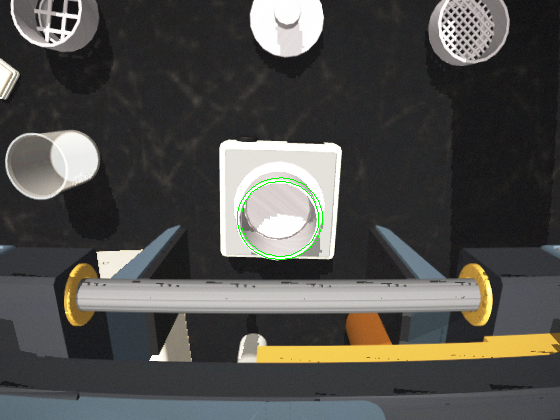

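The pan sits with its rim on the predicted home circle (279,217), z 81 mm, with contact at exactly the home height. On to the fine sieve.

Request:
{"api": "arm_command", "payload": {"deltas": [[-0.028, 0.03, 0, 0], [-0.028, 0.03, 0, 0], [-0.028, 0.03, 0, 0], [-0.028, 0.03, -0.02, 0], [-0.028, 0.0284, -0.02, 0], [0, 0, -0.01, 0], [0, 0, 0, 0], [0, 0, 0, 0]]}}

```text
clock: 8.68
ee_pos: [0.4447, 0.2223, 0.0991]
ee_rot: [-0.002, 1.57, 0.003]
ft_force: [-0.3, 0.0, -0.4]
width: 0.0901
```

```bash
python3 look.py pics/w4.png .4432 .2227 .028 .029 .4396 .0803 .013 .029
```

```text
t 8.68 tcp [0.4447 0.2223 0.0991] w 0.0901 f [-0.3  0.  -0.4] jaw 90.18
```

View pics/w4.png

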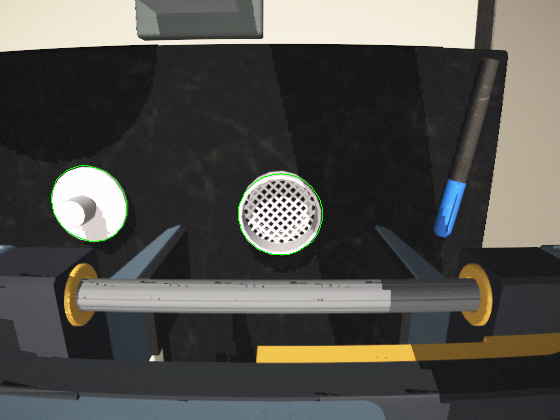

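Fine sieve at (280,213) and lid at (90,204) both match their predicted circles.

Request:
{"api": "arm_command", "payload": {"deltas": [[-0.0013, 0.0004, -0.025, 0], [0, 0, -0.025, 0], [0, 0, -0.02, 0], [0, 0, -0.012, 0], [0, 0, -0.008, 0], [0, 0, 0, 0]]}}

```text
clock: 9.48
ee_pos: [0.4426, 0.223, 0.0089]
ee_rot: [-0.003, 1.571, 0.003]
ft_force: [-0.5, 0.6, 0.7]
width: 0.0898
```

Request:
{"api": "arm_command", "payload": {"deltas": [[0, 0, 0, 0], [0, 0, 0, 0], [0, 0, 0, 0], [0, 0, 0, 0], [0, 0, 0, 0]], "grip": 0.05, "squeeze": 25}}

```text
clock: 10.1
ee_pos: [0.4426, 0.2232, 0.0091]
ee_rot: [-0.003, 1.57, 0.003]
ft_force: [-0.8, -0.0, 5.2]
width: 0.0579
```

Request:
{"api": "arm_command", "payload": {"deltas": [[0, 0, 0.04, 0], [0, 0, 0.045, 0], [0.01, -0.01, 0.04, 0], [0.027, -0.029, 0, 0], [0.027, -0.029, 0, 0], [0.027, -0.029, 0, 0], [0.027, -0.029, 0, 0], [0.0226, -0.0229, 0, 0], [0, 0, 0, 0], [0, 0, -0.02, 0], [0, 0, -0.012, 0], [0, 0, 0, 0]]}}

```text
clock: 11.6
ee_pos: [0.582, 0.0746, 0.1011]
ee_rot: [-0.003, 1.573, 0.004]
ft_force: [0.7, 0.8, -1.1]
width: 0.0578
```

Request:
{"api": "arm_command", "payload": {"deltas": [[0.001, -0.0003, -0.004, 0], [0, 0, -0.004, 0], [0, 0, -0.002, 0], [0, 0, -0.002, 0], [0, 0, -0.002, 0], [0, 0, 0, 0], [0, 0, 0, 0]]}}

```text
clock: 12.48
ee_pos: [0.5841, 0.0739, 0.088]
ee_rot: [-0.003, 1.571, 0.003]
ft_force: [0.1, -0.1, -0.8]
width: 0.0575
```

Request:
{"api": "arm_command", "payload": {"deltas": [[0, 0, -0.002, 0], [0, 0, -0.001, 0], [0, 0, -0.001, 0], [0, 0, 0, 0]]}}

```text
clock: 12.98
ee_pos: [0.584, 0.0739, 0.0838]
ee_rot: [-0.003, 1.571, 0.003]
ft_force: [-0.1, 0.3, -1.2]
width: 0.0579
```

Request:
{"api": "arm_command", "payload": {"deltas": [[0, 0, -0.001, 0], [0, 0, -0.0008, 0], [0, 0, 0, 0], [0, 0, 0, 0]]}}

```text
clock: 13.48
ee_pos: [0.5841, 0.0739, 0.0822]
ee_rot: [-0.003, 1.571, 0.003]
ft_force: [-1.1, -0.8, 0.5]
width: 0.0578
```

Request:
{"api": "arm_command", "payload": {"deltas": [[0, 0, 0, 0], [0, 0, 0, 0], [0, 0, 0, 0], [0, 0, 0, 0], [0, 0, 0.02, 0], [0, 0, 0.03, 0], [0, 0, 0.02, 0], [0, 0, 0, 0], [0, 0, 0, 0]], "grip": 0.09}}

```text
clock: 14.6
ee_pos: [0.5837, 0.0739, 0.1514]
ee_rot: [-0.003, 1.572, 0.003]
ft_force: [0.8, 0.8, -0.4]
width: 0.09
```

```bash
python3 look.py pics/w5.png .5837 .0743 .101 .029 .5837 .0743 .101 .0265
```

```text
t 14.6 tcp [0.5837 0.0739 0.1514] w 0.09 f [ 0.8  0.8 -0.4] jaw 90.23
```

View pics/w5.png

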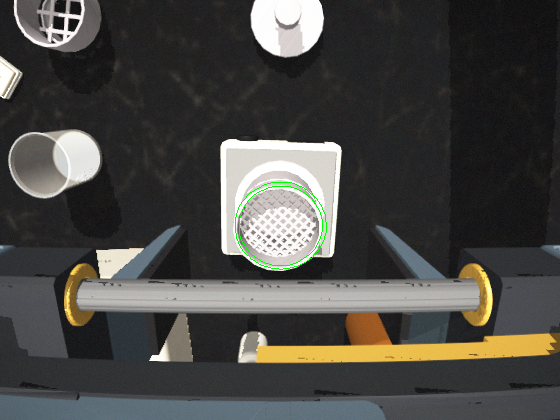

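The fine sieve is home (rim on the predicted circle, z 101 mm, centre (281,226)). On to the coarse sieve.

Request:
{"api": "arm_command", "payload": {"deltas": [[-0.0253, -0.0289, 0, 0], [-0.0253, -0.0289, 0, 0], [-0.0253, -0.0289, 0, 0], [-0.0253, -0.0289, 0, 0], [-0.0253, -0.0289, -0.015, 0], [-0.0253, -0.0289, -0.015, 0], [0, 0, -0.015, 0], [0, 0, 0, 0], [0, 0, 0, 0]]}}

```text
clock: 15.78
ee_pos: [0.4325, -0.0993, 0.1072]
ee_rot: [-0.003, 1.571, 0.004]
ft_force: [0.8, -0.1, 0.3]
width: 0.09
```

```bash
python3 look.py pics/w6.png .4321 -.0996 .036 .029 .4396 .0803 .013 .029
```

```text
t 15.78 tcp [ 0.4325 -0.0993  0.1072] w 0.09 f [ 0.8 -0.1  0.3] jaw 90.26
```

View pics/w6.png

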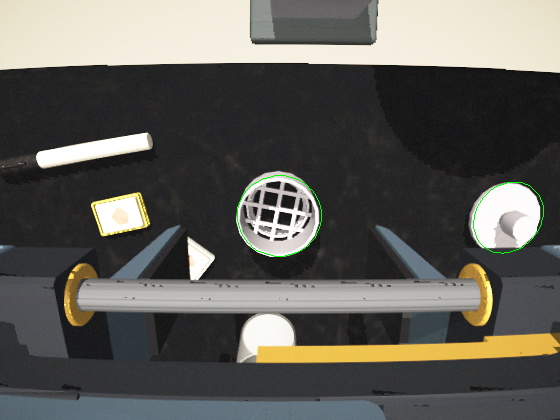

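The coarse sieve at (279,215) matches its prediction. The card's corner at (200,258) clears the fingers.

Request:
{"api": "arm_command", "payload": {"deltas": [[-0.0004, -0.0003, -0.025, 0], [0, 0, -0.025, 0], [0, 0, -0.025, 0], [0, 0, -0.015, 0], [0, 0, -0.007, 0], [0, 0, 0, 0]]}}

```text
clock: 16.58
ee_pos: [0.4321, -0.0997, 0.0102]
ee_rot: [-0.004, 1.571, 0.004]
ft_force: [0.4, 0.1, 0.1]
width: 0.09
```

Request:
{"api": "arm_command", "payload": {"deltas": [[0, 0, 0, 0], [0, 0, 0, 0], [0, 0, 0, 0], [0, 0, 0, 0], [0, 0, 0, 0]], "grip": 0.05, "squeeze": 25}}

```text
clock: 17.2
ee_pos: [0.432, -0.0998, 0.0103]
ee_rot: [-0.003, 1.57, 0.003]
ft_force: [0.3, -0.2, 6.1]
width: 0.0574
```

Request:
{"api": "arm_command", "payload": {"deltas": [[0, 0, 0.04, 0], [0, 0, 0.05, 0], [0.005, 0.006, 0.05, 0], [0.0245, 0.028, 0, 0], [0.0245, 0.028, 0, 0], [0.0245, 0.028, 0, 0], [0.0245, 0.028, 0, 0], [0.0245, 0.028, 0, 0], [0.0245, 0.028, 0, 0], [0, 0, 0, 0], [0, 0, -0.025, 0], [0, 0, 0, 0]]}}

```text
clock: 18.7
ee_pos: [0.5821, 0.0738, 0.1237]
ee_rot: [-0.003, 1.575, 0.003]
ft_force: [-1.8, -0.3, -1.0]
width: 0.0572
```

Request:
{"api": "arm_command", "payload": {"deltas": [[0, 0, 0, 0]]}}

```text
clock: 18.82
ee_pos: [0.5838, 0.0739, 0.1257]
ee_rot: [-0.003, 1.571, 0.003]
ft_force: [0.8, 0.3, -0.6]
width: 0.0577
```

Request:
{"api": "arm_command", "payload": {"deltas": [[0, 0, -0.01, 0], [0, 0, -0.005, 0], [0, 0, -0.002, 0], [0, 0, -0.002, 0], [0, 0, -0.001, 0], [0, 0, -0.001, 0], [0, 0, 0, 0]]}}

```text
clock: 19.7
ee_pos: [0.5839, 0.0742, 0.1041]
ee_rot: [-0.003, 1.571, 0.003]
ft_force: [0.1, -0.1, -1.0]
width: 0.0574
```

Request:
{"api": "arm_command", "payload": {"deltas": [[0, 0, -0.0006, 0], [0, 0, -0.0006, 0], [0, 0, 0, 0], [0, 0, 0, 0]]}}

```text
clock: 20.2
ee_pos: [0.584, 0.0742, 0.1033]
ee_rot: [-0.003, 1.57, 0.003]
ft_force: [-1.3, 0.2, 5.6]
width: 0.0574
```

Request:
{"api": "arm_command", "payload": {"deltas": [[0, 0, 0, 0], [0, 0, 0, 0], [0, 0, 0, 0], [0, 0, 0, 0], [0, 0, 0.02, 0], [0, 0, 0.03, 0], [0, 0, 0.03, 0], [0, 0, 0, 0], [0, 0, 0, 0]], "grip": 0.09}}

```text
clock: 21.32
ee_pos: [0.5835, 0.0742, 0.1824]
ee_rot: [-0.003, 1.571, 0.003]
ft_force: [-0.4, 1.4, -0.5]
width: 0.09
```

```bash
python3 look.py pics/w7.png .5837 .0742 .129 .029 .5837 .0742 .129 .0265
```

```text
t 21.32 tcp [0.5835 0.0742 0.1824] w 0.09 f [-0.4  1.4 -0.5] jaw 90.23
```

View pics/w7.png

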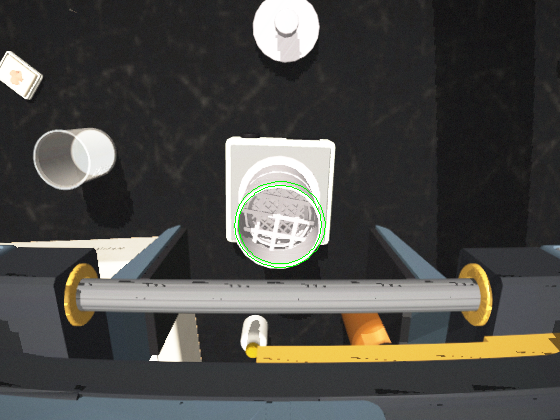

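The coarse sieve is home (rim on the predicted circle at (280,224), z 129 mm). Now the lid, whose position two wrist overlays confirmed.

Request:
{"api": "arm_command", "payload": {"deltas": [[-0.036, 0.0015, 0, 0], [-0.036, 0.0015, 0, 0], [-0.036, 0.0015, -0.02, 0], [-0.0359, 0.0016, -0.03, 0], [0, 0, -0.04, 0], [0, 0, -0.035, 0], [0, 0, -0.02, 0], [0, 0, -0.014, 0], [0, 0, -0.008, 0], [0, 0, 0, 0], [0, 0, 0, 0]], "grip": 0.05}}

```text
clock: 22.75
ee_pos: [0.4401, 0.0803, 0.0162]
ee_rot: [-0.003, 1.571, 0.003]
ft_force: [1.0, 0.1, -0.5]
width: 0.05
```

Request:
{"api": "arm_command", "payload": {"deltas": [[0, 0, 0, 0], [0, 0, 0, 0], [0, 0, 0, 0], [0, 0, 0, 0], [0, 0, 0, 0]], "grip": 0.01, "squeeze": 25}}

```text
clock: 23.38
ee_pos: [0.4401, 0.0803, 0.016]
ee_rot: [-0.003, 1.571, 0.003]
ft_force: [-0.9, 0.1, 3.7]
width: 0.0188
```

Request:
{"api": "arm_command", "payload": {"deltas": [[0, 0, 0.03, 0], [0, 0, 0.05, 0], [0, 0, 0.05, 0], [0.004, 0, 0.034, 0], [0.035, -0.0015, 0, 0], [0.035, -0.0015, 0, 0], [0.035, -0.0015, 0, 0], [0.035, -0.0016, 0, 0], [0, 0, 0, 0], [0, 0, -0.02, 0], [0, 0, 0, 0], [0, 0, 0, 0]]}}

```text
clock: 24.88
ee_pos: [0.5837, 0.0743, 0.1604]
ee_rot: [-0.003, 1.571, 0.003]
ft_force: [0.9, -0.2, -0.0]
width: 0.0193
```

```bash
python3 look.py pics/w8.png .5837 .0742 .129 .029 .5837 .0742 .157 .029
```

```text
t 24.88 tcp [0.5837 0.0743 0.1604] w 0.0193 f [ 0.9 -0.2 -0. ] jaw 90.24
```

View pics/w8.png

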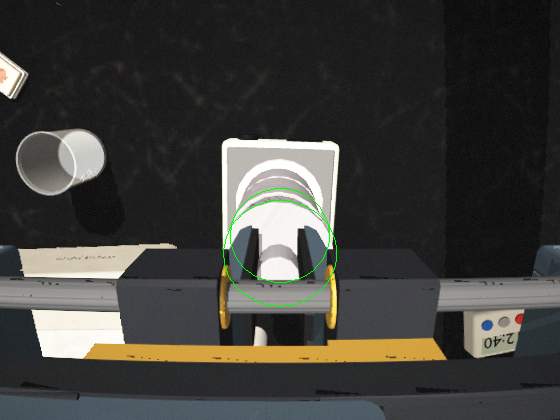

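The lid hangs level over the stack, its disc close to the predicted circle around (280,250). Lowering it.

Request:
{"api": "arm_command", "payload": {"deltas": [[0, 0, -0.01, 0], [0, 0, -0.005, 0], [0, 0, -0.003, 0], [0, 0, -0.002, 0], [0, 0, -0.001, 0], [0, 0, -0.001, 0], [0, 0, 0, 0]]}}

```text
clock: 25.8
ee_pos: [0.584, 0.0742, 0.1379]
ee_rot: [-0.003, 1.571, 0.003]
ft_force: [-0.2, -0.3, -0.8]
width: 0.0188
```

Request:
{"api": "arm_command", "payload": {"deltas": [[0, 0, -0.0007, 0], [0, 0, -0.0007, 0], [0, 0, 0, 0], [0, 0, 0, 0]]}}

```text
clock: 26.3
ee_pos: [0.5842, 0.0742, 0.1369]
ee_rot: [-0.003, 1.57, 0.003]
ft_force: [-0.2, -0.7, 5.9]
width: 0.0188
```

Request:
{"api": "arm_command", "payload": {"deltas": [[0, 0, 0, 0], [0, 0, 0, 0], [0, 0, 0, 0], [0, 0, 0, 0], [0, 0, 0.02, 0], [0, 0, 0.03, 0], [-0.02, 0, 0.03, 0], [-0.04, 0.01, 0.02, 0], [-0.05, 0.02, 0, 0], [-0.05, 0.02, 0, 0], [0, 0, 0, 0], [0, 0, 0, 0]], "grip": 0.06}}

```text
clock: 27.8
ee_pos: [0.4246, 0.1243, 0.2368]
ee_rot: [-0.003, 1.57, 0.004]
ft_force: [0.1, -0.4, 0.4]
width: 0.06
```

```bash
python3 - <<'E'
from h import *
ts=[]
a=np.linspace(0,2*np.pi,73)
for n,(u,v) in [("scene",(270,190)),("top",(268,195))]:
    c=cam(n); im=r.grab_frame(n); cv2.imwrite(f"pics/{n}1.png",im); x0,y0=u-50,v-70
    t=cv2.resize(im[y0:y0+140,x0:x0+100],None,fx=4,fy=4,interpolation=cv2.INTER_CUBIC)
    for z,rad in ((.045,.029),(.081,.029),(.101,.029),(.134,.029),(.158,.01)):
        q=(proj(c,np.c_[.5837+rad*np.cos(a),.0742+rad*np.sin(a),a*0+z])-[x0,y0]+.5)*4
        if n=="scene" or z>.13: cv2.polylines(t,[q.round().astype(int)],True,(0,255,0),1)
    ts.append(t)
cv2.imwrite("pics/fin.png",np.hstack(ts)); s=r.sense(); print(s["clock"],s["ee_pos"],s["ft_force"])
E
```

```text
27.9 [0.42500383 0.12401729 0.2365558 ] [-1.42451017e-04 -5.15657072e-02 -4.03664598e-01]
```

View pics/fin.png

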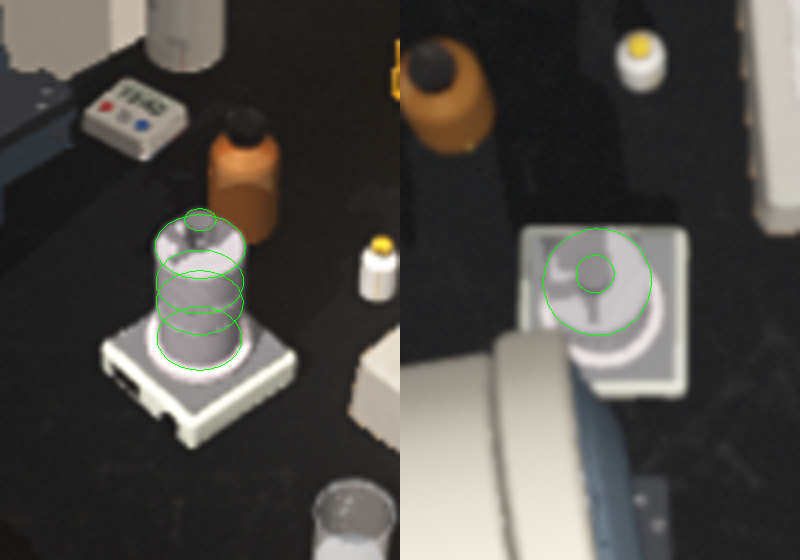

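View pics/scene1.png

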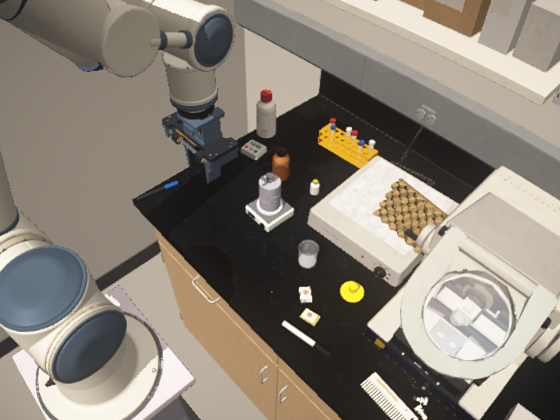

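The stack stands upright at (270,190) in the scene view, its lid and knob on the predicted fully-home circles. The timer, bottle, beaker and yellow lid haven't moved, and the gripper is clear.

```bash
python3 -c "
from station import r
print(r.job_done())"
```

```text
the job is handed in; nothing more can be done
None
```

The sieve stack is built on the shaker and handed in at about 28 s of the 88 s allowed. I placed the receiver pan in the ring, then the fine sieve, the coarse sieve and last the steel lid, and released each one.

- **Seating:** the pan, coarse sieve and lid each met contact of about 5–6 N at their calculated home heights. The fine sieve read only about 0.5 N before release. The wrist picture afterwards showed its rim on the predicted home circle.
- **Final pictures:** in the scene and top views the lid and knob lie on their predicted fully-home outlines, and the stack looks upright.
- **Bystanders:** the timer, amber bottle, beaker and yellow look-alike lid appear unmoved, judged by eye rather than measured. The gripper was clear of everything.

No check failed or disagreed.

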